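Unbolt the paint box drawer and uncover the water cup

ROBOT

A 6-joint arm with a two-finger parallel gripper is mounted at the origin on the work surface. World frame = base frame: x ahead of the robot, y to its left, z up, the work surface at z = 0. Lengths are in m, angles in rad, forces in N, time in s.
With the tool pointing down it reaches from about 0.275 to 0.825 m from the base axis. Payload 5.2 kg.
Tool frame: the origin (TCP) lies at the very end of the fingers, on their centre line; the grasp point (between the pads) lies r.grasp_offset behind it (r.grasp_offset is the distance from the TCP to the grasp point, in m); z points along the fingers, y is the line along which they close (so a half turn about z gives the same grasp; the last joint's range is limited). The gripper opens to 93 mm and grips with 3 to 60 N. Pads are 15 mm wide; open, the fingers measure 128 mm over their backs; the gripper's body (75 mm by 188 mm) begins 65 mm behind the grasp point.
Start: joints at [1.129, 0.259, 1.535, -0, 1.348, -0.203], TCP at [0.13, 0.534, 0.219] pointing down, gripper open.
Joint ranges: [-3.14, 3.14], [-0.91, 2.08], [0.19, 2.58], [-1.22, 4.36], [0.22, 2.71], [-3.12, 3.12]. Speed limits (rad/s): [2.57, 2.57, 3.14, 3.14, 3.14, 3.14].

INTERFACE

Orientations are given as a 3x3 rotation matrix whose columns are the frame's x, y, z axes.
In Python, from workcell import get_obs, vision, r gives the robot as it stands.
- The arm moves only by the tool move_arm, never from a script. Its argument "moves" is a list of rows, each a list of 7 numbers: the finger opening in mm, from 0 to 93, then the shift along the world's x, y, z in mm, then the turn, a rotation vector about the world's x, y, z in rad. In form: [[fingers, x, y, z, wx, wy, wz], ...]. A call has 1 to 12 rows; each row shifts and turns the commanded pose from where the row before left it; what a row does not reach is not made up. A row lasts 1/10 s, in which the tool goes at most 50 mm and 8.59 degrees, less where a joint would pass 70% of its speed; a pose out of reach is approached as far as the arm can. A call with a gripper value outside its range is refused whole. The fingers move at their own pace and stop on an object; "newtons" is the grip in N (left out, the last holds). Time passes only in rows, so rows that do not move let the fingers close. It gives the time, the measured TCP pose, the force, the opening and the grip force at its end, in the units of the state.
- get_obs(): the state, without advancing time (a new reading comes with each control period).
- vision.snapshot(name): name is "scene" or "top" or "wrist"; returns a dict with "color" (400x640x3 uint8, red, green, blue), "camera_matrix" (3x3 intrinsics, pixels), "k1" (the pictures are not rectified: a ray, as slopes to the right and down, at radius r is drawn at 1 + k1 r^2 times it, then the intrinsics apply), "pose" (4x4, takes a point from camera to world coordinates). Camera axes: x right, y down, z forward; pixel columns grow to the right and rows downward; lengths in m; the calibration is good to about 2 mm. A picture is of the moment at which its call begins. There is no depth.
- r.close_job(): hands the job in; it is judged then, once.
The state is a dict: "clock": time; "joint_positions": joint angles; "dq": joint speeds; "joint_efforts": joint torques, N m; "position": TCP position; "orientation": TCP orientation; "contact_force": force on the tool from outside, world axes, zero at the start; "wrist_torque": the same for the moment, N m; "gripper_width": opening from 0.0 (shut) to 1.0 (fully open); "finger_force": force on a finger pad.
Only numpy, scipy, OpenCV 4.12 (cv2) and the standard library are available. Lean on these libraries where they do the work, as an engineer would, in place of code of your own. Each camera call takes 0.05 s, during which the arm holds its last target. There are 200 camera calls.

TASK

Get the painter's water cup ready: draw back the bolt on the wooden paint box, pull its drawer out by the handle as far as it goes, and lift the metal beaker straight up off the yellow cup that it covers, leaving that cup standing in the drawer. Set the beaker down gently, mouth down as it was, wholly on the round dark green mat, let go, and leave bolt drawn and drawer open. Do not shift or knock over the other things on the table and on the box.

Things in the scene. Friction and masses are not known exactly. Their poses are not given: they have to be found in the camera images.
- box: wooden paint box fixed to the table, 240 (x) x 330 (y) x 110 mm high. Origin at the centre of its underside; the drawer slides out along its -x, roughly towards the robot (yaw within 0.2 rad). A brass barrel bolt lies along y on the top at the front edge: two guides rise 19 mm above the top at y = 79 and 141 mm, the keeper staple on the drawer rises 28 mm at y = 52 to 68 mm
- bolt (a joint): travel of the bolt in m along the box's +y: 0 to 0.006 at the start (shot through the keeper, drawer locked), fully drawn at 0.033, the keeper is free from about 0.025. Stiff (2 to 3 N) and stays where it is left
- bolt_knob (a point): top of the bolt's upright red-capped knob, 14 mm in diameter over its upper 16 mm, on a 12 mm stem; its top is 153 mm above the table, 43 mm above the box top. Moves with the bolt along the box's +y; at bolt = 0 it lies at (-112, +92, 153) mm in the box frame
- drawer (a joint): how far the drawer is out, in m: 0 shut, 0.13 at its end stop. While the bolt is shot it has only about 5 mm of play. Friction about 2 N, stays where it is left
- drawer_handle (a point): middle of the drawer's bright steel bar handle, in the axis of the bar: a round bar 10 mm thick and 90 mm long, level, along the box's y, 42 mm in front of the drawer face, 78 mm above the table; box frame with the drawer shut (-175, -45, 78) mm. Its bar is free from above
- cover: outer part: bare metal beaker with a blue band, mouth down, 52 mm in diameter, 50 mm high, 70 g. Origin at the centre of its mouth (underside as it stands), z up. Stands over the yellow cup in the drawer front compartment (inside about 140 x 288 mm, floor 20 mm, side walls 81 mm, face 104 mm above the table), hidden until the drawer opens, and rides out with it
- cup: inner part: a light yellow plastic cup, open upwards, 43 mm outer diameter, 36 mm high, 30 g, loose under the beaker with 2 mm of play all round, on the drawer floor 20 mm above the table. Origin at the centre of its underside, z up
- mat: round dark green mat fixed on the table, 110 mm in diameter, 4 mm thick, either left or right of the drawer. Origin at the centre of its underside, z up
- jar: bystander: red paint jar with white lid, 68 mm in diameter, 85 mm high, on the table on the other side of the drawer. Origin at the centre of its underside
- paint_blue_b: bystander: blue paint bottle, 52 mm in diameter, 100 mm high, on the box top. Origin at the centre of its underside
- eraser: bystander: white eraser 50 x 25 x 14 mm on the box top. Origin at the centre of its underside
- mug: bystander: blue mug, 76 mm in diameter, 90 mm high, on the table to the left. Origin at the centre of its underside
- paint_green_b: bystander: green paint bottle, 54 mm in diameter, 130 mm high, on the table to the right. Origin at the centre of its underside
- knife: bystander: spatula-shaped painting knife, 200 mm long, lying on the table at the near right. Origin about mid length on its underside, x along it
Mind the look-alikes: they are no part of the job. Of the things like the mat, leave any that is orange or white; of the rest the larger one is meant.

How it is judged:
By the outcome, as a careful person would: the job done as asked, in the order asked, and still so for the second after the job is handed in, with the robot touching nothing.
It also fails if it takes over 72 s, if anything falls off the work surface, if the arm or the gripper's body presses on something with over 40 N, if the wrist force passes 120 N, or if a joint passes its speed limit or range.

## Working session

There is one attempt and no reset: what is moved stays moved. The work goes in short steps, Python scripts to look and compute and a tool call to move; the robot and the scene stay as the last step left them, time stands still between calls to the robot, and variables do not carry over. Pictures are saved under pics/ and viewed, at most 10 in all, crops included, and the job is handed in when it is done.

Besides the shell and the picture viewer there is one more tool, called as name(argument=value, ...), one argument or row to a line, values as JSON. move_arm: Moves the arm, as the interface text tells. Its arguments: {"type":"object","properties":{"moves":{"type":"array"},"newtons":{"type":"number"}},"required":["moves"]}

```bash
mkdir -p pics
cat > h.py <<'E'
import numpy as np, cv2
from workcell import get_obs, vision, r
def snap(n,f=None):
    s=vision.snapshot(n)
    if f: cv2.imwrite('pics/'+f,s['color'][:,:,::-1])
    return s
def ray(s,uv):
    K=np.array(s['camera_matrix']);p=np.array(s['pose'])
    d=cv2.undistortPoints(np.array([[uv]],float),K,np.array([s['k1'],0,0,0,0.]))[0,0]
    # note: model is distorted = (1+k1 r^2)*undistorted, same as cv2
    return p[:3,3],p[:3,:3]@np.array([d[0],d[1],1])
def onz(s,uv,z):
    o,d=ray(s,uv);return o+d*(z-o[2])/d[2]
def proj(s,P):
    p=np.array(s['pose']);c=p[:3,:3].T@(np.array(P,float)-p[:3,3])
    return cv2.projectPoints(c.reshape(1,1,3),np.zeros(3),np.zeros(3),np.array(s['camera_matrix']),np.array([s['k1'],0,0,0,0.]))[0].ravel()
E
python3 - <<'E'
from h import *
a=snap('top','top0.png');b=snap('scene','scene0.png')
print(a['pose'],b['pose'],r.grasp_offset);print({k:v for k,v in get_obs().items()})
E
```

```text
[[ 0.0126073  -0.97446727  0.22417536  0.25895728]
 [-0.99991009 -0.01331031 -0.00162507 -0.03578421]
 [ 0.00456742 -0.22413472 -0.97454747  1.34099364]
 [ 0.          0.          0.          1.        ]] [[-0.50813855  0.7426296  -0.43622987  0.93875803]
 [ 0.86116209  0.42986824 -0.27131745  0.24747903]
 [-0.01396701 -0.51353148 -0.85795708  0.92964457]
 [ 0.          0.          0.          1.        ]] 0.0188
{'clock': 0.1, 'joint_positions': array([ 1.12918297e+00,  2.59269919e-01,  1.53596034e+00, -4.44714533e-05,
        1.34801042e+00, -2.02809880e-01]), 'dq': array([ 0.00158559,  0.00016837, -0.00158063, -0.00064701, -0.00105908,
        0.00157802]), 'joint_efforts': array([ 1.44179245e-03, -4.38217986e+01, -2.84642708e+01,  7.18679535e-02,
        3.61722603e-02, -5.85985208e-05]), 'position': array([0.1298799 , 0.53393656, 0.21790629]), 'orientation': array([[-9.71623932e-01,  2.36530110e-01, -6.65154174e-04],
       [ 2.36530868e-01,  9.71622804e-01, -1.50846035e-03],
       [ 2.89482670e-04, -1.62298567e-03, -9.99998641e-01]]), 'contact_force': array([ 0.92644537,  0.35568895, -0.25267174]), 'wrist_torque': array([ 0.01125229,  0.03393429, -0.03488164]), 'finger_force': 0.0, 'gripper_width': 1.0013831586547173}
```

View pics/top0.png

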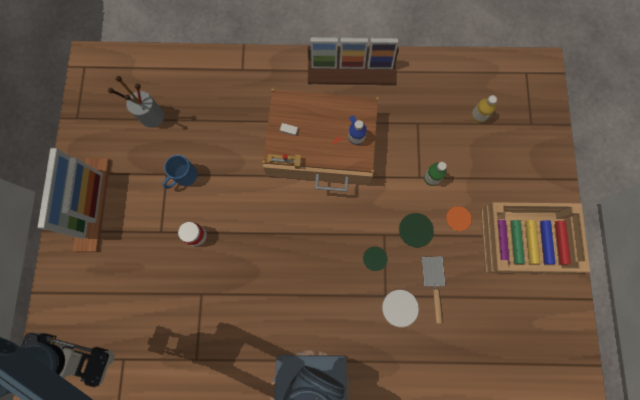

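View pics/scene0.png

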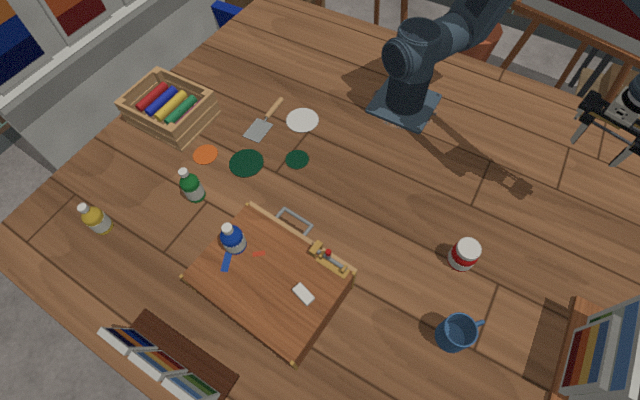

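The top view shows the box at about (322,135), the brass bolt with its red knob at (285,157), and the handle at (332,184). The blue bottle is at (358,130), the eraser at (289,129) and the jar at (192,234).

Possible confusions:
- **Mat:** large green (416,230), small green (375,258), orange (458,218) and white (400,308). I choose the large green one.
- **Knob:** red cap (285,157) or the red blot on the box top (337,140). I choose the cap on the bolt.

Next is one close crop to check.

Run:
```python
from h import *
a=snap('top');b=snap('scene')
c=cv2.resize(a['color'][80:200,250:400,::-1],None,fx=5,fy=5,interpolation=cv2.INTER_CUBIC);
cv2.imwrite('pics/crop1.png',c[:600,:750])
def blobs(s,lo,hi,amin=8):
    h=cv2.cvtColor(s['color'],cv2.COLOR_RGB2HSV);m=cv2.inRange(h,lo,hi)
    n,_,st,ce=cv2.connectedComponentsWithStats(m)
    return [(ce[i].round(1).tolist(),st[i].tolist()) for i in range(1,n) if st[i][4]>=amin]
for n,s in (('top',a),('scene',b)):
    print(n,'green',blobs(s,(60,80,20),(90,255,120),100))
    print(n,'red',blobs(s,(0,170,90),(6,255,255),4),blobs(s,(174,170,90),(180,255,255),4))
```

```text
top green [([517.2, 241.6], [512, 221, 12, 43, 314]), ([411.1, 234.6], [401, 223, 25, 23, 253]), ([374.6, 259.0], [364, 248, 22, 22, 331])]
top red [([336.3, 139.9], [333, 137, 8, 7, 25]), ([284.4, 155.9], [283, 154, 4, 5, 17]), ([559.4, 243.0], [556, 222, 8, 42, 119]), ([565.8, 242.2], [563, 222, 7, 42, 119]), ([191.7, 242.6], [188, 241, 8, 3, 9])] []
scene green [([183.1, 110.4], [170, 98, 27, 24, 133]), ([245.8, 162.6], [229, 149, 34, 28, 728]), ([296.5, 158.9], [285, 150, 24, 19, 332]), ([189.1, 183.0], [180, 174, 19, 18, 254])]
scene red [([153.8, 97.3], [140, 85, 28, 26, 83]), ([461.5, 258.8], [452, 245, 26, 21, 104]), ([327.8, 251.6], [325, 249, 6, 7, 27])] [([457.4, 260.4], [456, 259, 4, 4, 5])]
```

View pics/crop1.png

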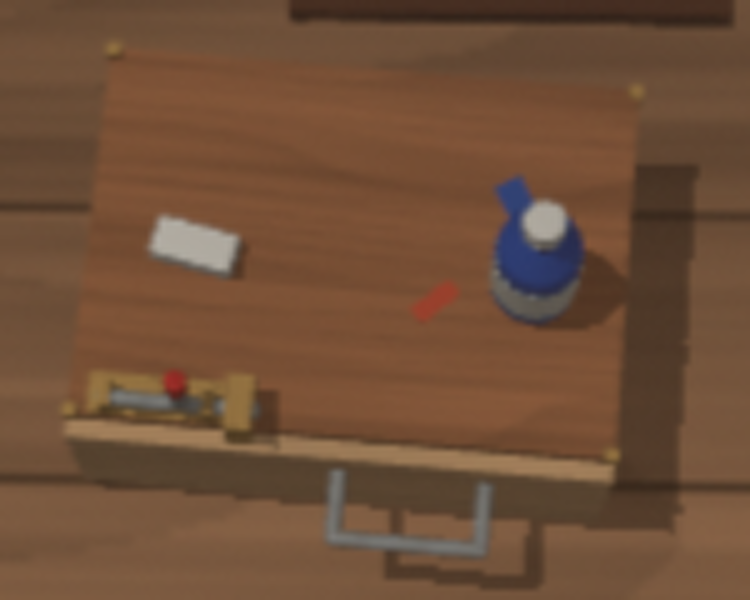

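The crop confirms the red cap on the bolt at (284.8,156.6). The brass corner studs are at (272.6,89.6), (377.4,98.2), (263.6,161.6) and (372.2,170.8). The handle bar runs from (316,188.4) to (346.8,190.4).

```bash
cat > m.py <<'E'
from h import *
a=snap('top');b=snap('scene')
f=lambda x,y:(250+x/5-.4,80+y/5-.4)
C=[onz(a,f(*p),.112) for p in [(113,48),(637,91),(68,408),(611,454)]]
for c in C: print('stud',c.round(4))
yv=(C[0]-C[1]+C[2]-C[3])[:2];yaw=np.arctan2(-yv[0],yv[1]);print('yaw',yaw,'lens',[np.linalg.norm(C[i]-C[j]).round(4) for i,j in((0,1),(2,3),(0,2),(1,3))])
H=[onz(a,f(*p),.083) for p in [(330,541),(484,552)]];hy=H[0]-H[1];print('handle',np.mean(H,0),'yaw',np.arctan2(-hy[0],hy[1]),np.linalg.norm(hy))
k=onz(a,(284.5,155.9),.150);k2=onz(b,(327.8,251.6),.150);print('knob',k,k2)
R=np.array([[np.cos(yaw),-np.sin(yaw)],[np.sin(yaw),np.cos(yaw)]])
cen=np.mean(C,0)[:2];print('box from studs',cen)
print('box from handle',np.mean(H,0)[:2]-R@[-.175,-.045]); print('knob in box',R.T@(k[:2]-cen),R.T@(k2[:2]-cen))
print('mat',onz(b,(245.8,162.6),.004),onz(a,(416.5,230),.004), 'small',onz(b,(296.5,158.9),.004))
print('jar top',onz(a,(190,232.5),.085),'bottle',onz(a,f(544,222),.21),'greenbottle base',onz(a,(434,180),.0))
E
python3 m.py
```

```text
stud [0.9012 0.1349 0.112 ]
stud [ 0.8771 -0.1912  0.112 ]
stud [0.6659 0.1525 0.112 ]
stud [ 0.6417 -0.1726  0.112 ]
yaw -0.07409411528537334 lens [np.float64(0.327), np.float64(0.326), np.float64(0.236), np.float64(0.2361)]
handle [ 0.59064787 -0.05178245  0.083     ] yaw -0.059912237813590806 0.09335992246100859
knob [0.67040462 0.08544823 0.15      ] [0.66187968 0.0814921  0.15      ]
box from studs [ 0.7714899  -0.01910287]
box from handle [ 0.76849891 -0.01986053]
knob in box [-0.10854746  0.09678128] [-0.11675616  0.09220493]
mat [ 0.48182026 -0.321311    0.004     ] [ 0.48160122 -0.32292752  0.004     ] small [ 0.39058109 -0.19106804  0.004     ]
jar top [0.45187439 0.36127012 0.085     ] bottle [ 0.74705054 -0.12540545  0.21      ] greenbottle base [ 0.64686115 -0.38603337  0.        ]
```

Pose check: the stud spacing (326 x 236 mm), handle length and knob location all match the given geometry. The box is at about (0.770,-0.019) with yaw -0.074, the knob at about (0.666,0.083), and the mat at (0.482,-0.322). I start towards the knob.

move_arm(
  moves=[
    [93,36,-30,2,0,0,-0.117],
    [93,36,-30,2,0,0,-0.117],
    [93,36,-30,2,0,0,-0.117],
    [93,36,-30,2,0,0,-0.117],
    [93,36,-30,2,0,0,-0.117],
    [93,36,-30,2,0,0,-0.117],
    [93,36,-30,2,0,0,-0.117],
    [93,36,-30,2,0,0,-0.117],
    [93,36,-30,2,0,0,-0.117],
    [93,36,-30,2,0,0,-0.117],
    [93,36,-30,2,0,0,-0.117],
    [93,36,-30,2,0,0,-0.117],
  ],
)

```text
clock: 1.5
position: [0.5633, 0.1729, 0.2428]
orientation: [[0.077, 0.997, 0.0], [0.997, -0.077, 0.0], [0.0, 0.0, -1.0]]
contact_force: [0.5, 1.3, -0.1]
gripper_width: 1.001
finger_force: 0.0
```

move_arm(
  moves=[
    [40,35,-30,0,0,0,0],
    [40,35,-30,0,0,0,0],
    [40,33,-30,0,0,0,0],
    [40,0,0,0,0,0,0],
    [40,0,0,0,0,0,0],
  ],
)

```text
clock: 2.0
position: [0.6652, 0.0835, 0.2415]
orientation: [[0.074, 0.997, -0.002], [0.997, -0.074, 0.0], [0.0, -0.002, -1.0]]
contact_force: [-0.8, 0.4, -0.4]
gripper_width: 0.619
finger_force: 0.0
```

Run:
```python
from h import *
w=snap('wrist','w1.png');print(np.array(w['pose']).round(3))
h=cv2.cvtColor(w['color'],cv2.COLOR_RGB2HSV);m=cv2.inRange(h,(0,170,90),(6,255,255))|cv2.inRange(h,(174,170,90),(180,255,255))
n,_,st,ce=cv2.connectedComponentsWithStats(m)
for i in range(1,n):
    if st[i][4]>20: print(ce[i],st[i],onz(w,ce[i],.151))
```

```text
[[ 0.997 -0.07  -0.022  0.671]
 [-0.074 -0.958 -0.278  0.161]
 [-0.002  0.279 -0.96   0.408]
 [ 0.     0.     0.     1.   ]]
```

View pics/w1.png

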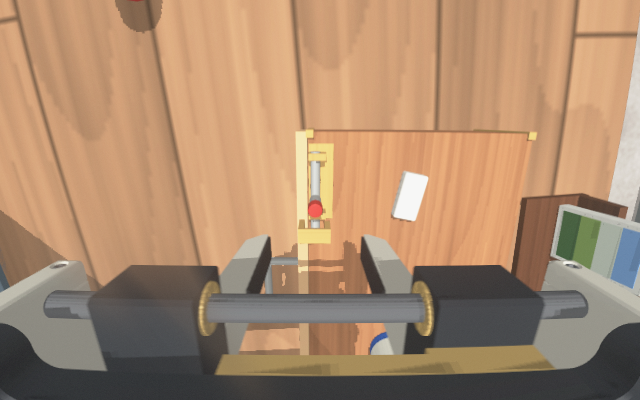

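The wrist view shows the red knob top at (315,208), the keeper just below it at (314,235), and the knob centred between the fingers.

Run:
```python
from h import *
w=snap('wrist')
print(onz(w,(315.5,208.5),.151), get_obs()['position'])
```

```text
[0.66403896 0.08341929 0.151     ] [0.6642433  0.08524098 0.24250746]
```

move_arm(
  moves=[
    [40,0,-1,-30,0,0,0],
    [40,0,-1,-30,0,0,0],
    [40,0,0,-25,0,0,0],
    [40,0,0,-17,0,0,0],
    [40,0,0,0,0,0,0],
    [0,0,0,0,0,0,0],
    [0,0,0,0,0,0,0],
    [0,0,0,0,0,0,0],
    [0,0,0,0,0,0,0],
  ],
  newtons=15,
)

```text
clock: 3.0
position: [0.6645, 0.0827, 0.1419]
orientation: [[0.072, 0.997, -0.0], [0.997, -0.072, 0.0], [0.0, -0.0, -1.0]]
contact_force: [-1.3, 0.5, 9.6]
gripper_width: 0.147
finger_force: 15.0
```

move_arm(
  moves=[
    [0,0,0,1,0,0,0],
    [0,0.4,5,0,0,0,0],
    [0,0.4,5,0,0,0,0],
    [0,0.4,5,0,0,0,0],
    [0,0.4,5,0,0,0,0],
    [0,0.4,5,0,0,0,0],
    [0,0.3,4,0,0,0,0],
    [0,0,0,0,0,0,0],
    [0,0,0,0,0,0,0],
  ],
)

```text
clock: 3.9
position: [0.6668, 0.1119, 0.142]
orientation: [[0.072, 0.997, -0.001], [0.997, -0.072, -0.0], [-0.0, -0.001, -1.0]]
contact_force: [-5.7, -0.7, 3.9]
gripper_width: 0.147
finger_force: 15.0
```

move_arm(
  moves=[
    [0,0.1,2,0,0,0,0],
    [0,0.1,2,0,0,0,0],
    [0,0,0,0,0,0,0],
    [0,0,0,0,0,0,0],
  ],
)

```text
clock: 4.3
position: [0.6668, 0.112, 0.142]
orientation: [[0.073, 0.997, -0.002], [0.997, -0.073, -0.006], [-0.006, -0.002, -1.0]]
contact_force: [-5.7, -11.0, 4.4]
gripper_width: 0.146
finger_force: 15.0
```

The bolt is at its stop (resistance rose, no further motion). Release and go up, then over the handle.

move_arm(
  moves=[
    [0,0,-4,0,0,0,0],
    [35,0,0,0,0,0,0],
    [35,0,0,0,0,0,0],
    [35,0,0,0,0,0,0],
    [35,0,0,0,0,0,0],
    [35,0,0,30,0,0,0],
    [35,0,0,30,0,0,0],
    [30,-15,-40,0,0,0,0],
    [30,-20,-40,0,0,0,0],
    [30,-20,-40,0,0,0,0],
    [30,-20,-43,0,0,0,0],
    [30,0,0,0,0,0,0],
  ],
)

```text
clock: 5.5
position: [0.5909, -0.0564, 0.2019]
orientation: [[0.077, 0.997, -0.001], [0.997, -0.077, -0.002], [-0.002, -0.0, -1.0]]
contact_force: [-1.0, -0.7, -0.6]
gripper_width: 0.322
finger_force: 0.0
```

Run:
```python
from h import *
w=snap('wrist','w2.png');a=snap('top');b=snap('scene')
print(get_obs()['position'])
cv2.imwrite('pics/both2.png',np.hstack([cv2.resize(a['color'][120:210,250:400,::-1],None,fx=2.6,fy=2.6),cv2.resize(w['color'][:,:,::-1],None,fx=.585,fy=.585)]))
print(onz(w,(266,0),.083))
```

```text
[ 0.5929851  -0.05145372  0.20187299]
[0.56053681 0.13162227 0.083     ]
```

View pics/both2.png

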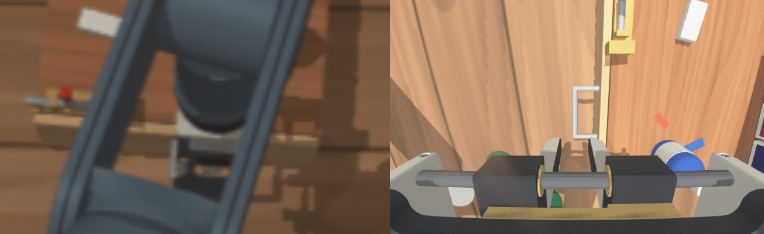

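The bolt is drawn: its rod sticks out left and the keeper is empty. In the wrist view the handle bar runs from about (316,150) to (318,232).

Run:
```python
from h import *
w=snap('wrist')
print(onz(w,(316,150),.083),onz(w,(318,232),.083),get_obs()['position'])
```

```text
[5.97061444e-01 3.02050657e-04 8.30000000e-02] [ 0.59286858 -0.08822743  0.083     ] [ 0.59311512 -0.05078071  0.20175722]
```

move_arm(
  moves=[
    [30,1,4,-30,0,0,0],
    [30,0,4,-30,0,0,0],
    [30,0,0,-30,0,0,0],
    [30,0,0,-25,0,0,0],
    [30,0,0,-15,0,0,0],
    [30,0,0,-11,0,0,0],
    [30,0,0,0,0,0,0],
    [0,0,0,0,0,0,0],
    [0,0,0,0,0,0,0],
    [0,0,0,0,0,0,0],
  ],
  newtons=20,
)

```text
clock: 6.7
position: [0.5925, -0.0434, 0.0615]
orientation: [[0.071, 0.997, -0.002], [0.997, -0.071, 0.0], [-0.0, -0.002, -1.0]]
contact_force: [-11.5, -0.2, 9.0]
gripper_width: 0.116
finger_force: 5.6
```

move_arm(
  moves=[
    [0,0,0,0,0,0,0],
    [0,-3,0.2,0,0,0,0],
    [0,-6,0.4,0,0,0,0],
    [0,-8,0.6,0,0,0,0],
    [0,-8,0.6,0,0,0,0],
    [0,-8,0.6,0,0,0,0],
    [0,-8,0.6,0,0,0,0],
    [0,-8,0.6,0,0,0,0],
    [0,-8,0.6,0,0,0,0],
    [0,-8,0.6,0,0,0,0],
    [0,-8,0.6,0,0,0,0],
    [0,-8,0.6,0,0,0,0],
  ],
)

```text
clock: 7.9
position: [0.5126, -0.0375, 0.0615]
orientation: [[0.072, 0.997, 0.002], [0.997, -0.072, -0.0], [-0.0, 0.002, -1.0]]
contact_force: [3.3, 3.4, 6.5]
gripper_width: 0.102
finger_force: 20.0
```

move_arm(
  moves=[
    [0,-8,0.6,0,0,0,0],
    [0,-8,0.6,0,0,0,0],
    [0,-8,0.6,0,0,0,0],
    [0,-8,0.6,0,0,0,0],
    [0,-6,0.4,0,0,0,0],
    [0,-4,0.3,0,0,0,0],
    [0,-3,0.2,0,0,0,0],
    [0,-3,0.2,0,0,0,0],
    [0,0,0,0,0,0,0],
  ],
)

```text
clock: 8.8
position: [0.4641, -0.0339, 0.0615]
orientation: [[0.072, 0.997, 0.001], [0.997, -0.072, -0.0], [0.0, 0.001, -1.0]]
contact_force: [-0.5, 3.2, 8.8]
gripper_width: 0.099
finger_force: 20.0
```

move_arm(
  moves=[
    [0,-2,0.1,0,0,0,0],
    [0,-2,0.1,0,0,0,0],
    [0,-2,0.1,0,0,0,0],
    [0,0,0,0,0,0,0],
  ],
)

```text
clock: 9.2
position: [0.4623, -0.0338, 0.0616]
orientation: [[0.073, 0.997, 0.009], [0.997, -0.073, -0.0], [0.0, 0.009, -1.0]]
contact_force: [13.2, 5.8, -3.7]
gripper_width: 0.097
finger_force: 20.0
```

move_arm(
  moves=[
    [0,4,-0.3,0,0,0,0],
    [30,0,0,0,0,0,0],
    [30,0,0,0,0,0,0],
    [30,0,0,0,0,0,0],
    [30,0,0,20,0,0,0],
    [30,0,0,30,0,0,0],
    [30,0,0,40,0,0,0],
    [30,0,0,40,0,0,0],
    [40,0,0,40,0,0,0],
    [60,0,0,20,0,0,0.1],
  ],
)

```text
clock: 10.2
position: [0.4632, -0.0346, 0.2539]
orientation: [[-0.029, 1.0, 0.004], [1.0, 0.029, -0.002], [-0.002, 0.004, -1.0]]
contact_force: [0.3, -0.4, -0.5]
gripper_width: 0.443
finger_force: 0.0
```

move_arm(
  moves=[
    [93,0,0,0,0,0,0.14],
    [93,0,0,0,0,0,0.14],
    [93,0,0,0,0,0,0.14],
    [93,0,0,0,0,0,0.14],
    [93,0,0,0,0,0,0.14],
    [93,0,0,0,0,0,0.14],
    [93,0,0,0,0,0,0.14],
    [93,0,0,0,0,0,0.14],
    [93,0,0,0,0,0,0.14],
    [93,0,0,0,0,0,0.14],
    [93,0,0,0,0,0,0.07],
    [93,0,0,0,0,0,0],
  ],
)

```text
clock: 11.4
position: [0.4619, -0.0342, 0.2501]
orientation: [[-0.997, 0.072, -0.001], [0.072, 0.997, 0.0], [0.001, -0.0, -1.0]]
contact_force: [-0.0, -0.8, -1.3]
gripper_width: 1.0
finger_force: 0.0
```

Run:
```python
from h import *
w=snap('wrist','w3.png');b=snap('scene','s3.png')
print(get_obs()['position'],get_obs()['orientation'].round(3))
cv2.imwrite('pics/both3.png',np.vstack([cv2.resize(w['color'][:,:,::-1],(480,300)),b['color'][100:400,80:560,::-1]]))
```

```text
[ 0.46210619 -0.03414389  0.25029673] [[-0.997  0.075 -0.001]
 [ 0.075  0.997  0.   ]
 [ 0.001 -0.    -1.   ]]
```

View pics/both3.png

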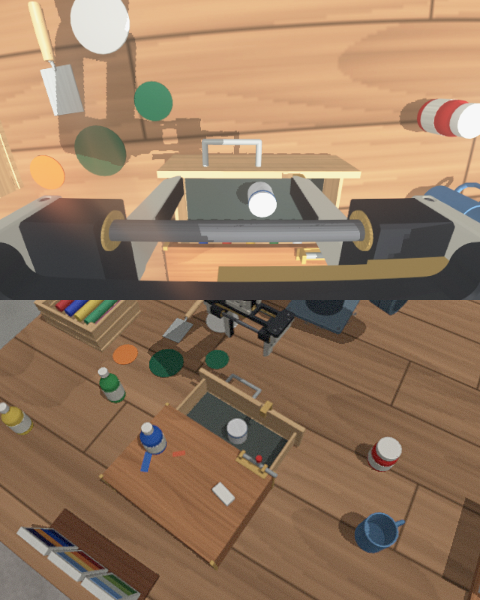

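The drawer is open with the beaker upright in it. Its top is at about (349,271) in the wrist view and (316,225) in the scene view. I measure its top disc at z = 0.070 in both.

Run:
```python
from h import *
for n,(u,v) in (('wrist',(349,271)),('scene',(316,226))):
    s=snap(n);h=cv2.cvtColor(s['color'],cv2.COLOR_RGB2HSV)
    sub=np.zeros(h.shape[:2],np.uint8);sub[v-30:v+30,u-30:u+30]=1
    for V in (140,170,200):
      m=(((h[...,1]<50)&(h[...,2]>V))*sub).astype(np.uint8)
      cs,_=cv2.findContours(m,0,2)
      c=max(cs,key=cv2.contourArea);e=cv2.fitEllipse(c);print(n,V,cv2.boundingRect(c),np.round(e[0],1),np.round(e[1],1),onz(s,e[0],.07).round(4))
```

```text
wrist 140 (331, 242, 39, 48) [349.3 268. ] [35.8 46.1] [0.5808 0.0048 0.07  ]
wrist 170 (332, 255, 37, 34) [349.9 271.8] [33.9 36.8] [0.5868 0.0055 0.07  ]
wrist 200 (332, 256, 37, 33) [350.2 272.2] [32.1 36.5] [0.5875 0.0057 0.07  ]
scene 140 (307, 219, 20, 18) [316.6 227.3] [17.4 19.4] [0.5897 0.0052 0.07  ]
scene 170 (308, 219, 18, 17) [316.6 227.2] [16.5 17.8] [0.5895 0.0051 0.07  ]Traceback (most recent call last):
  File "<stdin>", line 8, in <module>
ValueError: max() iterable argument is empty
```

move_arm(
  moves=[
    [93,32,10,0,0,0,0],
    [93,32,10,0,0,0,0],
    [93,32,10,0,0,0,0],
    [93,30.5,9.5,0,0,0,0],
    [93,0,0,-30,0,0,0],
    [93,0,0,-30,0,0,0],
    [93,0,0,-30,0,0,0],
    [93,0,0,0,0,0,0],
  ],
)

```text
clock: 12.4
position: [0.586, 0.006, 0.1561]
orientation: [[-0.997, 0.074, -0.009], [0.074, 0.997, 0.002], [0.009, 0.001, -1.0]]
contact_force: [-0.9, 0.1, 0.1]
gripper_width: 0.997
finger_force: 0.0
```

Run:
```python
from h import *
p=[get_obs()['position']];w=snap('wrist','w4.png');p.append(get_obs()['position'])
print(p)
cv2.imwrite('pics/w4s.png',w['color'][:,:,::-1])
print(proj(w,[.5885,.0053,.07]),[proj(w,[.5885,.0053+d,.07]).round(1) for d in (-.026,.026)])
```

```text
[array([0.58599257, 0.00595186, 0.15610606]), array([0.58755017, 0.00563713, 0.1588058 ])]
[314.27182981 212.00482032] [array([287. , 213.9]), array([341.6, 210.1])]
```

View pics/w4.png

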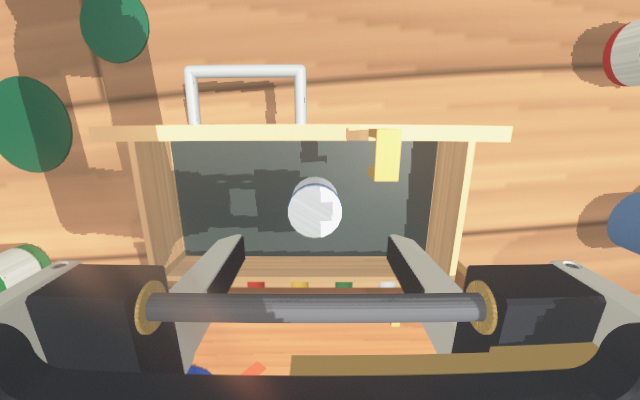

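The beaker top centre is at (315,211), as projected. The keeper (375–401, 128–182) overhangs the drawer, so I check its clearance to the finger and the gripper body.

Run:
```python
from h import *
w=snap('wrist');o=np.array([.770,-.019]);y=-.074;R=np.array([[np.cos(y),-np.sin(y)],[np.sin(y),np.cos(y)]])
for p in [(375,182),(400,182),(375,128),(401,128)]:
    P=onz(w,p,.138);print(p,P.round(4),(R.T@(P[:2]-o)).round(4))
P=onz(w,(315,211),.07);print((R.T@(P[:2]-o)).round(4),P)
```

```text
(375, 182) [0.5513 0.0497 0.138 ] [-0.2232  0.0523]
(400, 182) [0.5525 0.0668 0.138 ] [-0.2232  0.0695]
(375, 128) [0.5155 0.0503 0.138 ] [-0.259   0.0503]
(401, 128) [0.5166 0.0673 0.138 ] [-0.2591  0.0673]
[-0.181   0.0113] [0.59032547 0.00563753 0.07      ]
```

The keeper would clear the body by only 3–4 mm. Turning the gripper by -0.14 rad gives about 9 mm to the keeper and about 10 mm to the bolt guides, so I do that and then go down.

move_arm(
  moves=[
    [78,0,0,0,0,0,-0.14],
    [78,0,0,0,0,0,0],
    [78,0,0,-20,0,0,0],
    [78,0,0,-20,0,0,0],
    [78,0,0,-20,0,0,0],
    [78,0,0,-20,0,0,0],
    [78,0,0,-20,0,0,0],
    [78,0,0,-18,0,0,0],
    [78,0,0,0,0,0,0],
  ],
)

```text
clock: 13.4
position: [0.5883, 0.0054, 0.0418]
orientation: [[-0.978, 0.209, -0.002], [0.209, 0.978, 0.0], [0.002, -0.0, -1.0]]
contact_force: [-0.1, -0.6, -0.8]
gripper_width: 0.838
finger_force: 0.0
```

move_arm(
  moves=[
    [60,0,0,0,0,0,0],
    [55,0,0,0,0,0,0],
    [40,0,0,0,0,0,0],
    [40,0,0,0,0,0,0],
    [40,0,0,0,0,0,0],
  ],
  newtons=12,
)

```text
clock: 13.9
position: [0.5899, 0.0053, 0.0438]
orientation: [[-0.978, 0.211, 0.002], [0.211, 0.978, -0.0], [-0.002, -0.0, -1.0]]
contact_force: [0.8, 0.1, 5.6]
gripper_width: 0.566
finger_force: 12.0
```

move_arm(
  moves=[
    [40,0,0,3,0,0,0],
    [40,0,0,5,0,0,0],
    [40,0,0,7,0,0,0],
    [40,0,0,10,0,0,0],
    [40,0,0,12,0,0,0],
    [40,0,0,15,0,0,0],
    [40,0,0,20,0,0,0],
    [40,0,0,25,0,0,0],
    [40,0,0,25,0,0,0],
    [40,0,0,20,0,0,0],
    [40,0,0,0,0,0,0],
  ],
)

```text
clock: 15.0
position: [0.5911, 0.0051, 0.1889]
orientation: [[-0.977, 0.211, 0.007], [0.211, 0.977, -0.001], [-0.007, 0.0, -1.0]]
contact_force: [1.2, -0.1, -0.8]
gripper_width: 0.564
finger_force: 12.0
```

Run:
```python
from h import *
w=snap('wrist');b=snap('scene');a=snap('top')
print(get_obs()['position'],get_obs()['finger_force'])
cv2.imwrite('pics/both5.png',np.vstack([cv2.resize(w['color'][:,:,::-1],(480,300)),cv2.resize(b['color'][150:300,200:440,::-1],(480,300))]))
```

```text
[0.5884853  0.00552486 0.18401512] 11.99983187019825
```

View pics/both5.png

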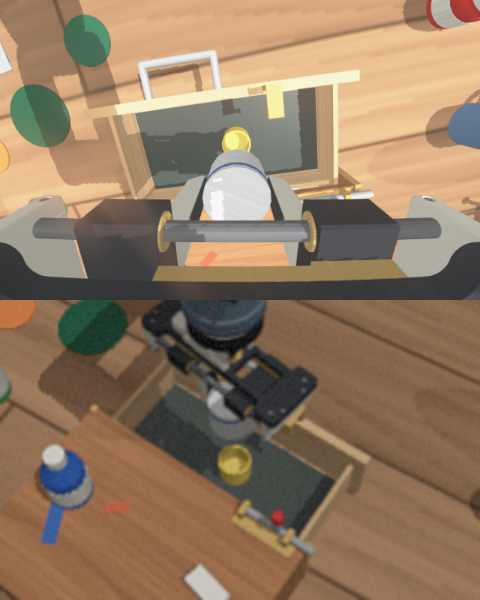

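The yellow cup stands alone in the drawer at (236,142) in the upper picture, and the beaker is held upright. I carry it to the mat.

move_arm(
  moves=[
    [40,-6,-18,0,0,0,0],
    [40,-11,-33,0,0,0,0],
    [40,-11,-33,0,0,0,0],
    [40,-11,-33,0,0,0,0],
    [40,-11,-33,0,0,0,0],
    [40,-11,-33,0,0,0,0],
    [40,-11,-33,0,0,0,0],
    [40,-11,-33,0,0,0,0],
    [40,-11,-33,0,0,0,0],
    [40,-8,-28,0,0,0,0],
    [40,-5,-17.5,0,0,0,0],
    [40,0,0,0,0,0,0],
  ],
)

```text
clock: 16.35
position: [0.481, -0.3237, 0.1833]
orientation: [[-0.977, 0.214, -0.002], [0.214, 0.977, 0.001], [0.002, 0.001, -1.0]]
contact_force: [0.1, 0.9, -0.8]
gripper_width: 0.561
finger_force: 12.0
```

move_arm(
  moves=[
    [40,0,0,-30,0,0,0],
    [40,0,0,-30,0,0,0],
    [40,0,0,-30,0,0,0],
    [40,0,0,-25,0,0,0],
    [40,0,0,-15,0,0,0],
    [40,0,0,-10,0,0,0],
    [40,0,0,0,0,0,0],
  ],
)

```text
clock: 17.05
position: [0.4816, -0.3202, 0.0431]
orientation: [[-0.978, 0.21, -0.002], [0.21, 0.978, 0.003], [0.003, 0.002, -1.0]]
contact_force: [1.3, -0.1, 0.3]
gripper_width: 0.563
finger_force: 12.0
```

Run:
```python
from h import *
w=snap('wrist','w6.png');b=snap('scene')
print(get_obs()['position'],get_obs()['contact_force'])
cv2.imwrite('pics/both6.png',np.vstack([cv2.resize(w['color'][:,:,::-1],(480,300)),cv2.resize(b['color'][100:250,150:390,::-1],(480,300))]))
```

```text
[ 0.48260266 -0.32169657  0.04507441] [-0.43802052 -0.71819268 -0.41129849]
```

View pics/both6.png

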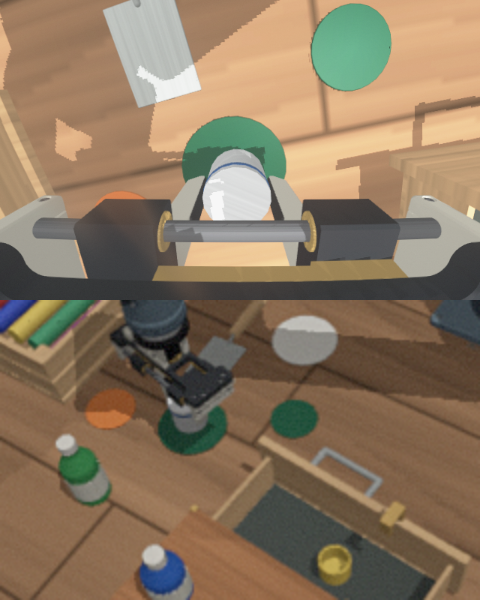

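The beaker hangs about 18 mm above the large green mat, well within its rim. Lower slowly.

move_arm(
  moves=[
    [40,0,0,-5,0,0,0],
    [40,0,0,-4,0,0,0],
    [40,0,0,-3,0,0,0],
    [40,0,0,-2,0,0,0],
    [40,0,0,-1,0,0,0],
    [40,0,0,0,0,0,0],
  ],
)

```text
clock: 17.75
position: [0.482, -0.3221, 0.0295]
orientation: [[-0.977, 0.211, -0.0], [0.211, 0.977, 0.0], [0.0, 0.0, -1.0]]
contact_force: [-0.1, -0.0, -0.6]
gripper_width: 0.559
finger_force: 12.0
```

move_arm(
  moves=[
    [40,0,0,-1,0,0,0],
    [40,0,0,-1,0,0,0],
    [40,0,0,0,0,0,0],
  ],
)

```text
clock: 18.05
position: [0.4821, -0.3222, 0.0279]
orientation: [[-0.977, 0.211, 0.0], [0.211, 0.977, -0.0], [-0.0, -0.0, -1.0]]
contact_force: [0.5, -0.2, 1.1]
gripper_width: 0.56
finger_force: 12.0
```

move_arm(
  moves=[
    [40,0,0,-0.7,0,0,0],
    [40,0,0,0,0,0,0],
  ],
)

```text
clock: 18.25
position: [0.4822, -0.3222, 0.0278]
orientation: [[-0.977, 0.211, 0.0], [0.211, 0.977, -0.0], [-0.0, -0.0, -1.0]]
contact_force: [-2.2, 1.2, 7.0]
gripper_width: 0.562
finger_force: 12.0
```

move_arm(
  moves=[
    [40,0,0,-0.7,0,0,0],
    [40,0,0,0,0,0,0],
  ],
)

```text
clock: 18.45
position: [0.4822, -0.3222, 0.0278]
orientation: [[-0.977, 0.211, 0.001], [0.211, 0.977, -0.001], [-0.001, -0.001, -1.0]]
contact_force: [-2.3, 2.1, 11.6]
gripper_width: 0.56
finger_force: 12.0
```

The beaker is seated (position stalls, force rising). Ease off, release and withdraw straight up.

move_arm(
  moves=[
    [40,0,0,1,0,0,0],
    [60,0,0,0,0,0,0],
    [75,0,0,0,0,0,0],
    [75,0,0,0,0,0,0],
    [75,0,0,0,0,0,0],
    [75,0,0,10,0,0,0],
    [75,0,0,20,0,0,0],
    [75,0,0,30,0,0,0],
    [75,0,0,40,0,0,0],
    [75,0,0,40,0,0,0],
    [75,0,0,40,0,0,0],
    [75,0,0,0,0,0,0],
  ],
)

```text
clock: 19.65
position: [0.4846, -0.3245, 0.2146]
orientation: [[-0.977, 0.211, 0.009], [0.211, 0.977, -0.009], [-0.01, -0.007, -1.0]]
contact_force: [-0.1, 0.0, -0.2]
gripper_width: 0.806
finger_force: 0.0
```

move_arm(
  moves=[
    [75,-20,0,0,0,0,0],
    [75,-30,0,0,0,0,0],
    [75,-30,0,0,0,0,0],
    [75,-20,0,0,0,0,0],
    [75,0,0,0,0,0,0],
    [75,0,0,0,0,0,0],
  ],
)

```text
clock: 20.25
position: [0.3822, -0.3222, 0.2074]
orientation: [[-0.977, 0.212, 0.001], [0.212, 0.977, -0.0], [-0.001, -0.0, -1.0]]
contact_force: [0.8, 0.4, -0.1]
gripper_width: 0.809
finger_force: 0.0
```

Run:
```python
from h import *
b=snap('scene');a=snap('top')
print(get_obs()['position'],get_obs()['contact_force'])
cv2.imwrite('pics/both7.png',np.vstack([cv2.resize(a['color'][70:270,160:480,::-1],(480,300)),cv2.resize(b['color'][80:380,80:560,::-1],(480,300))]))
```

```text
[ 0.3828207  -0.32222071  0.20729824] [ 0.09764396  0.27814528 -0.42513172]
```

View pics/both7.png

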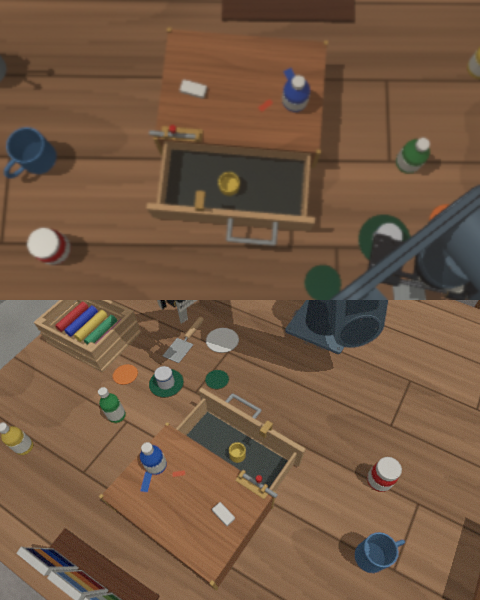

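The beaker stands upright in the middle of the large green mat. The cup stands in the open drawer, the bolt is drawn, and the bystanders are where they were.

```bash
python3 -c "
from workcell import r
print(r.close_job())"
```

```text
the job is handed in; nothing more can be done
None
```

Job handed in at about 20 s: bolt drawn, drawer open to its stop, the yellow cup standing in it, and the beaker mouth down on the large green mat with nothing else disturbed.

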